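Set the flow bench's range and start the test

TASK

On the flow bench's range selector, push the protruding tab round until it points at the middle of the orifice disc with the largest bore, then, with the selector set, press the start button right down and let it come up again. Only push and press: do not pinch the tab between the fingers, and leave the valves, spring and other things around it where they stand.

Things in the scene. Friction and masses are not known exactly. Their poses are not given: they have to be found in the camera images.
- dial_axis (a point): Centre of the selector's round painted base (270 mm diameter, flat top 45 mm above the bench): this point lies on the vertical turning axis, on the base's top face. Its x axis points away from the tab's middle position.
- selector (a joint): Angle (rad) of the selector: an aluminium disc (100 mm diameter, 66 mm above the bench, hub 74) with one upright steel tab on its rim. 0 = tab along the base's -x axis, positive = counterclockwise seen from above; stops at -2.0 and 2.0. It turns freely both ways with steady friction (about 0.15 N m, 2 N at the tab), has no clicks and stays where it is left.
- aim (a point): Where the tab points: a point turning with the selector in the tab's middle plane, 110 mm from the axis (22 mm beyond the tab's outer end), 69 mm above the bench; it is right over a disc's centre when the tab points straight at it. The base's top is free for fingers from 50 to 92 mm from the axis all round the tab's range.
- tab_left: Cheek (34 x 4 x 26 mm) of the tab: the face to push to turn it counterclockwise from above (joint up). Origin in the tab's middle plane, 68 mm from the axis, 69 mm above the bench. The whole tab is an upright radial blade, 12 mm thick, out to 88 mm from the axis, its cheeks covering 51 to 85 mm from the axis and 56 to 82 mm above the bench.
- tab_right: The same on the tab's other side: the face to push to turn the selector clockwise seen from above (joint value down). Same origin.
- orifice_large: Orifice disc with the largest bore: flat aluminium disc 36 mm diameter, 5 mm thick, lying on the base with its centre 110 mm from the axis; dark round bore of 26 mm. Origin at the centre of its underside (45 mm above the bench). The four orifice discs stand at joint values -1.55, -0.85, 0.85 and 1.55, in an order that changes.
- orifice_medium: The same disc with a 16 mm bore.
- orifice_small: The same disc with a 10 mm bore.
- orifice_tiny: The same disc with a 6 mm bore.
- start (a joint): Travel (m) of the start button: 0 up, 0.006 fully down; springs back; 5 N at full travel; it counts as pressed beyond 0.004.
- start_top (a point): Centre of the top of the round black start button (30 mm diameter, 62 mm above the bench), pressed straight down; it stands on a grey 70 x 70 x 40 mm station fixed to the bench.
- valve_a: Engine valve standing on its head beside the selector: head 36 mm diameter, thin stem 7 mm, 95 mm high. Origin under its centre.
- valve_b: A second such valve, farther back.
- spring: Valve spring standing on the selector's base opposite the tab's range, 31 mm diameter, 38 mm high. Origin under its centre.
- bucket: Dark steel valve bucket on the bench on the robot's side of the selector, 32 mm diameter, 25 mm high. Origin under its centre.
- socket: Steel socket standing behind the button station, 22 mm diameter, 50 mm high. Origin under its centre.
- wrench: Spanner lying flat on the bench, 170 mm long, on the robot's side of the button station. Origin under its middle.
- spray: Spray can, 60 mm diameter, 170 mm high. Origin under its centre.
- grinder: Die grinder lying on the bench to the left, about 220 mm long, 40 mm high. Origin under its middle.
Mind the look-alikes: they are no part of the job. Of the things shaped like the part that bears start, the grey one is meant.

How it is judged:
By the outcome, as a careful person would: the job done as asked, in the order asked, and still so for the second after the job is handed in, with the robot touching nothing.
It also fails if it takes over 48 s, if anything falls off the work surface, if the arm or the gripper's body presses on something with over 40 N, if the wrist force passes 120 N, or if a joint passes its speed limit or range.

ROBOT

A 6-joint arm with a two-finger parallel gripper is mounted at the origin on the work surface. World frame = base frame: x ahead of the robot, y to its left, z up, the work surface at z = 0. Lengths are in m, angles in rad, forces in N, time in s.
With the tool pointing down it reaches from about 0.425 to 0.95 m from the base axis. Payload 3.5 kg.
Tool frame: the origin (TCP) lies at the very end of the fingers, on their centre line; the grasp point (between the pads) lies 19 mm behind it (ctrl.grip_point_offset is the distance from the TCP to the grasp point, in m); z points along the fingers, y is the line along which they close (so a half turn about z gives the same grasp; the last joint's range is limited). The gripper opens to 85 mm and grips with 20 to 120 N. Pads are 22 mm wide; open, the fingers measure 114 mm over their backs; the gripper's body (76 mm by 85 mm) begins 54 mm behind the grasp point. The pads swing forward as they close: fully open they stand 13 mm farther back than shut.
Start: joints at [-1.311, 0.286, 1.577, -0, 1.279, -0.15], TCP at [0.269, -0.619, 0.207] pointing down, gripper open.
Joint ranges: [-2.77, 2.77], [-0.9, 2.22], [0.21, 2.48], [-1.53, 4.67], [0.24, 2.81], [-2.84, 2.84]. Speed limits (rad/s): [2.79, 2.79, 3.14, 3.14, 3.14, 3.14].

INTERFACE

Orientations are given as a unit quaternion [x, y, z, w].
In Python, from plant import telemetry, vision, ctrl gives the robot as it stands.
- The arm moves only by the tool arm_command, never from a script. Its argument "series" is one flat list of numbers, 7 for each row, row after row: the shift along the tool's x, y, z in cm, then the turn, a rotation vector about the tool's x, y, z in degrees, then the closure, from 0 (fully open) to 1 (shut). A call has 1 to 10 rows; each row is the pose to reach, as a shift and turn from the pose commanded when the call began, along the tool's axes at that moment; what a row does not reach only later rows make up. A row lasts 1/12 s, in which the tool goes at most 41.7 mm and 7.16 degrees, less where a joint would pass 70% of its speed; a pose out of reach is approached as far as the arm can. A call with a gripper value outside its range is refused whole. The fingers move at their own pace and stop on an object; "force" is the grip in N (left out, the last holds). Time passes only in rows, so rows that repeat a pose let the fingers close. It gives the time, the measured TCP pose, the force, the opening and the grip force at its end, in the units of the state.
- telemetry.get_state(): the state, without advancing time (a new reading comes with each control period).
- vision.read_camera(name): name is "scene" or "top" or "wrist"; returns a dict with "color" (384x512x3 uint8, blue, green, red), "K" (3x3 intrinsics, pixels), "D" ([k1, k2, p1, p2, k3] as OpenCV has them; the pictures are not rectified), "rvec" (rotation vector, rad) and "tvec" (3), from world to camera coordinates, as OpenCV has them; the wrist camera has in their place "T_tool_cam" (4x4, takes a point from camera to tool coordinates, whose origin is the TCP and whose axes are the flange's). Camera axes: x right, y down, z forward; pixel columns grow to the right and rows downward; lengths in m; the calibration is good to about 2 mm. A picture is of the moment at which its call begins: read the wrist's pose just before it. There is no depth.
- ctrl.sign_off(): hands the job in; it is judged then, once.
The state is a dict: "time": time; "qpos": joint angles; "dq": joint speeds; "joint_efforts": joint torques, N m; "eef_pos": TCP position; "tcp_rot": TCP orientation; "contact_force": force on the tool from outside, world axes, zero at the start; "wrist_torque": the same for the moment, N m; "opening": opening from 0.0 (shut) to 1.0 (fully open); "finger_force": force on a finger pad.
Only numpy, scipy, OpenCV 4.12 (cv2) and the standard library are available. Lean on these libraries where they do the work, as an engineer would, in place of code of your own. Each camera call takes 0.05 s, during which the arm holds its last target. There are 200 camera calls.

## Working session

There is one attempt and no reset: what is moved stays moved. The work goes in short steps, Python scripts to look and compute and a tool call to move; the robot and the scene stay as the last step left them, time stands still between calls to the robot, and variables do not carry over. Pictures are saved under pics/ and viewed, at most 10 in all, crops included, and the job is handed in when it is done.

Besides the shell and the picture viewer there is one more tool, called after "Emit:" as name(argument=value, ...) on one line, values as JSON. arm_command: Moves the arm, as the interface text tells. Its arguments: {"type":"object","properties":{"series":{"type":"array","items":{"type":"number"}},"force":{"type":"number"}},"required":["series"]}

```bash
mkdir -p pics; ls; cat > h.py <<'E'
import numpy as np, cv2, pickle
from scipy.spatial.transform import Rotation as R
def ray(c,uv,z):
    p=cv2.undistortPoints(np.array([[uv]],float),c["K"],c["D"])[0,0]
    M=cv2.Rodrigues(np.array(c["rvec"],float))[0]; t=np.array(c["tvec"],float).ravel()
    o=-M.T@t; d=M.T@np.array([p[0],p[1],1.])
    return o+d*(z-o[2])/d[2]
def proj(c,P):
    return cv2.projectPoints(np.array(P,float).reshape(-1,3),np.array(c["rvec"],float),np.array(c["tvec"],float),c["K"],c["D"])[0][:,0]
E
python3 - <<'E'
from plant import telemetry, vision, ctrl
import cv2,pickle
for n in("top","scene"):
    c=vision.read_camera(n); pickle.dump(c,open(n+".pkl","wb"))
    cv2.imwrite(f"pics/{n}0.png",cv2.resize(c["color"],(800,600),interpolation=cv2.INTER_CUBIC))
print(telemetry.get_state())
E
```

```text
pics
{'time': 0.1, 'qpos': array([-1.31099257e+00,  2.87114031e-01,  1.57807808e+00,  3.20708232e-05,
        1.27862163e+00, -1.50022488e-01]), 'dq': array([ 0.0009798 , -0.00228428, -0.00316923,  0.00059531,  0.00124935,
       -0.00020886]), 'joint_efforts': array([ 5.20852336e-04, -4.07298589e+01, -2.93698937e+01, -1.36646822e-04,
        3.45666478e-03,  3.80218694e-06]), 'eef_pos': array([ 0.26880029, -0.61843783,  0.20563522]), 'tcp_rot': array([ 9.79079005e-01,  2.03477439e-01, -4.56004926e-05, -1.10971722e-03]), 'contact_force': array([ 0.02851318, -0.18620801,  0.35469774]), 'wrist_torque': array([-0.00167056, -0.03021588,  0.00062422]), 'finger_force': 0.0, 'opening': 1.0018380376816223}
```

View pics/top0.png

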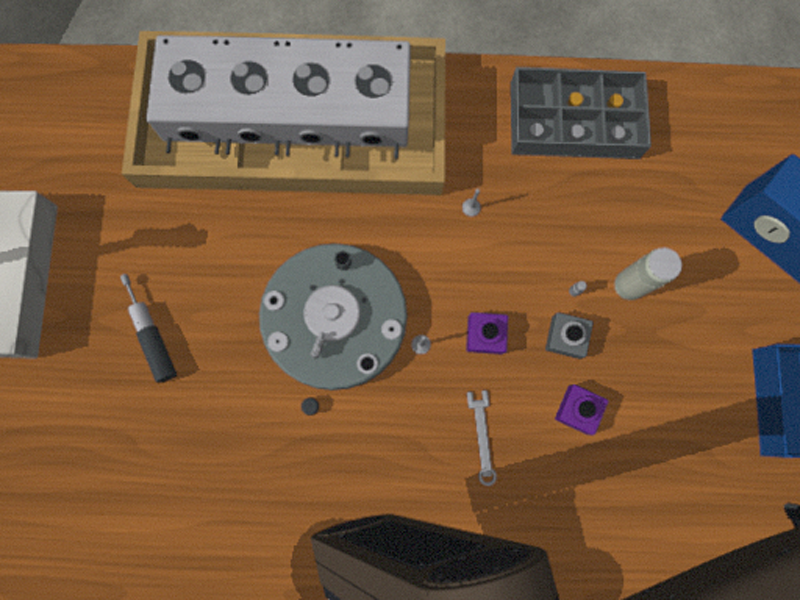

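View pics/scene0.png

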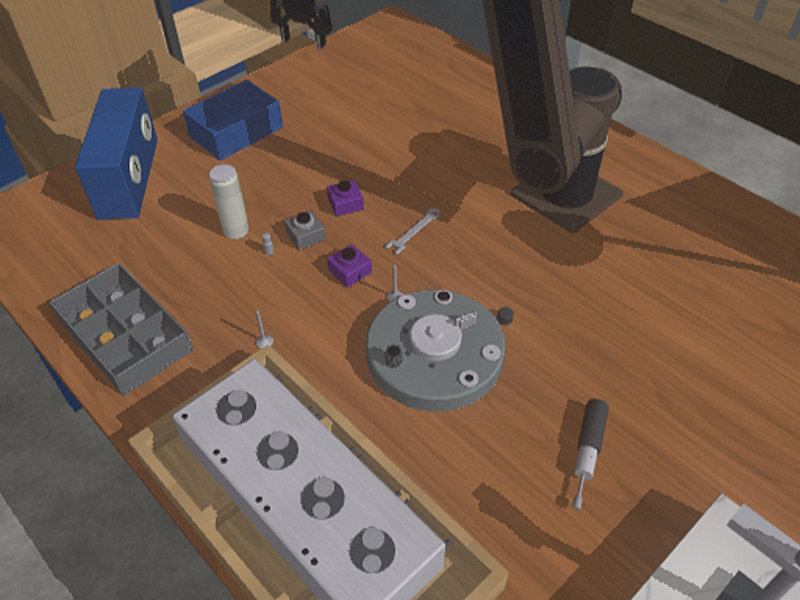

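The top view (800x600) shows the base centred near (333,316) and its tab near (320,345). The discs are at (273,300), (278,342), (391,329) and (367,363), with the last one showing the largest bore. The grey station's button is at (574,333), with purple decoys beside it. The scene view agrees.

```bash
python3 - <<'E'
from h import *
c=pickle.load(open("top.pkl","rb")); im=c["color"]; s=512/800
hsv=cv2.cvtColor(im,cv2.COLOR_BGR2HSV)
g=im.min(2)
from scipy.optimize import least_squares
# bright discs
m=((g>150)*255).astype(np.uint8)
P=[]
for u,v in [(273,300),(278,342),(391,329),(367,363)]:
    u=u*s;v=v*s
    y0,x0=int(v)-14,int(u)-14
    cr=np.zeros_like(m); cv2.circle(cr,(int(round(u)),int(round(v))),10,255,-1)
    mm=cv2.bitwise_and(m,cr)
    cn=max(cv2.findContours(mm,0,1)[0],key=cv2.contourArea)
    (eu,ev),ax,_=cv2.fitEllipse(cv2.convexHull(cn)); h=cv2.contourArea(cn)-(mm>0).sum()
    p=ray(c,(eu,ev),.05); P.append(p[:2]); print((u,v),(eu,ev),ax,p,"dark",((g<90)&(cr>0)).sum())
P=np.array(P)
A=np.array([1.55,.85,-1.55,-.85])  # CCW seen from above; will check
# image order: x up,y left
best=None
for sg in (1,-1):
    def f(q): 
        th=q[2]+np.pi+sg*A
        return (np.c_[q[0]+.11*np.cos(th),q[1]+.11*np.sin(th)]-P).ravel()
    for t0 in np.arange(-3,3,.5):
        r=least_squares(f,[*P.mean(0),t0])
        if best is None or r.cost<best[0]: best=(r.cost,sg,r.x,r.fun)
print(best)
# base ellipse
sat=hsv[...,1]
b=((sat<70)&(g>50)*1).astype(np.uint8)*255
cr=np.zeros_like(m); cv2.circle(cr,(int(333*s),int(316*s)),52,255,-1); b=cv2.bitwise_and(b,cr)
cn=max(cv2.findContours(b,0,1)[0],key=cv2.contourArea); e=cv2.fitEllipse(cv2.convexHull(cn)); print("base",e,ray(c,e[0],.045))
# button
for n,uv in dict(btn=(574,333)).items(): print(n,ray(c,np.array(uv)*s,.062))
for n,uv,z in [("valveA",(422,345),.005),("valveB",(471,208),.005),("spray",(630,288),0),("socket",(577,290),.0),("wr",(482,440),.005),("bucket",(310,406),.02),("tabend",(316,354),.082),("purp",(490,330),.06),("purp2",(586,408),.06)]: print(n,ray(c,np.array(uv)*s,z))
x=im[int(225*s):int(400*s),int(250*s):int(440*s)]
st=im[int(260*s):int(430*s),int(450*s):int(640*s)]
cv2.imwrite("pics/crop.png",np.hstack([cv2.resize(x,(400,400),interpolation=2),cv2.resize(st,(400,400),interpolation=2)]))
E
```

```text
(174.72, 192.0) (174.70938110351562, 191.80909729003906) (11.224994659423828, 11.727638244628906) [0.58272639 0.22761313 0.05      ] dark 57
(177.92000000000002, 218.88) (177.14358520507812, 218.28753662109375) (11.197263717651367, 11.628334045410156) [0.50759445 0.21647082 0.05      ] dark 24
(250.24, 210.56) (249.79664611816406, 210.3013916015625) (11.352130889892578, 11.864764213562012) [0.53482661 0.01408697 0.05      ] dark 49
(234.88, 232.32) (234.2356414794922, 232.46641540527344) (11.224627494812012, 12.016700744628906) [0.4716221  0.05588685 0.05      ] dark 90
(np.float64(5.995898985550121e-07), -1, array([ 0.56073045,  0.12033323, -0.22027602]), array([-0.00019841,  0.00053878,  0.00034897,  0.00036904, -0.00035801,
       -0.00057282,  0.00020744, -0.00033501]))
base ((212.81448364257812, 202.24734497070312), (93.16259765625, 94.455322265625), 64.73051452636719) [0.55618073 0.11917022 0.045     ]
btn [ 0.53233173 -0.31521497  0.062     ]
valveA [ 0.51208807 -0.04555297  0.005     ]
valveB [ 0.78214192 -0.13743677  0.005     ]
spray [ 0.63136022 -0.44515843  0.        ]
socket [ 0.62490871 -0.34160943  0.        ]
wr [ 0.34082781 -0.15705978  0.005     ]
bucket [0.39513078 0.15549764 0.02      ]
tabend [0.48261173 0.1417264  0.082     ]
purp [ 0.53478373 -0.16417117  0.06      ]
purp2 [ 0.39980103 -0.33317917  0.06      ]
```

View pics/crop.png

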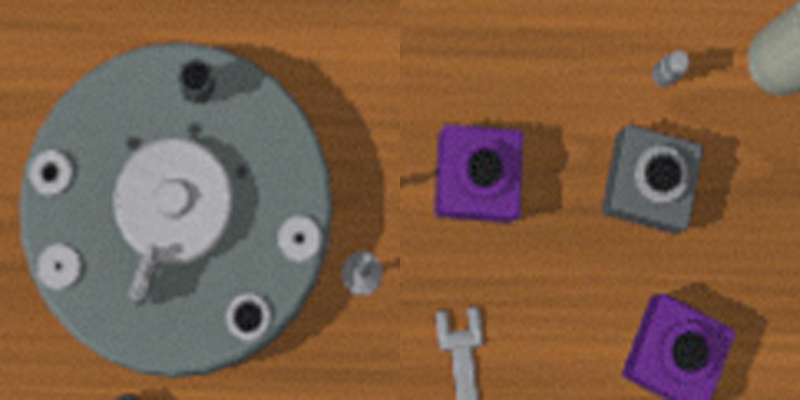

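The largest bore is in the disc at (0.472, 0.056), joint +0.85. The tab is at about -0.05, so it needs pushing counterclockwise on its +y face. First I'll travel above the bench with the fingers shut.

Emit:
arm_command(series=[4,-2.5,-2,0,0,5,1,8,-5,-4,0,0,10,1,12,-7.5,-4.5,0,0,16,1,16,-10,-4.5,0,0,22,1,19.5,-12.5,-4.5,0,0,28,1,23,-15,-4.5,0,0,34,1,26.5,-17.5,-4.5,0,0,39,1,30,-20,-4.5,0,0,39,1,33,-22.5,-4.5,0,0,39,1,36,-24.6,-4.5,0,0,39,1], force=30)

```text
time: 0.93
eef_pos: [0.4878, -0.2713, 0.2515]
tcp_rot: [0.991, -0.135, -0.0, -0.0]
contact_force: [2.0, -0.4, 1.4]
opening: 0.0
finger_force: 0.0
```

```bash
cat >> h.py <<'E'
AX=np.array([.5607,.1203]); TH0=np.pi-.2203
def go(pos,yaw=None):
    from plant import telemetry
    s=telemetry.get_state(); r=R.from_quat(s["tcp_rot"]); M=r.as_matrix()
    y=np.arctan2(M[1,0],M[0,0]); yaw=y if yaw is None else yaw
    a=yaw/1.0; goal=R.from_matrix([[np.cos(a),np.sin(a),0],[np.sin(a),-np.cos(a),0],[0,0,-1]])
    print("t",round(s["time"],2),"pos",s["eef_pos"].round(4),"yaw",round(y,3),"F",s["contact_force"].round(1),"q",s["qpos"].round(2))
    print("cm",(M.T@(np.array(pos)-s["eef_pos"])*100).round(2),"deg",np.degrees((r.inv()*goal).as_rotvec()).round(1))
def pol(j,r,off,z):  # joint angle, radius, tangential offset (m, + = ccw)
    t=TH0+j; p=AX+r*np.array([np.cos(t),np.sin(t)])+off*np.array([-np.sin(t),np.cos(t)])
    return [*p,z]
E
python3 -c "
from h import *
j=-.05
print(pol(j,.072,-.04,.15)); go(pol(j,.072,-.04,.15),TH0+j-np.pi)"
```

```text
[np.float64(0.5019950822212391), np.float64(0.178073113371091), 0.15]
t 0.93 pos [ 0.4878 -0.2713  0.2515] yaw -0.271 F [ 2.  -0.4  1.4] q [-0.69 -0.    1.82  0.    1.33  1.15]
cm [-10.66 -43.67  10.17] deg [-0.  0. -0.]
```

Emit:
arm_command(series=[-1,-4,0,0,0,0,1,-2,-8,0,0,0,0,1,-3,-12,0,0,0,0,1,-4,-16,1,0,0,0,1,-5,-20,2,0,0,0,1,-6,-24,3,0,0,0,1,-7,-28,4,0,0,0,1,-8.5,-32,5,0,0,0,1,-10,-36,6,0,0,0,1,-11.3,-40,7,0,0,0,1])

```text
time: 1.77
eef_pos: [0.4851, 0.1354, 0.1832]
tcp_rot: [0.991, -0.135, -0.0, 0.0]
contact_force: [0.4, 0.1, 0.1]
opening: -0.002
finger_force: 0.0
```

```bash
python3 - <<'E'
from h import *
from plant import vision
j=-.05
go(pol(j,.072,-.04,.12),TH0+j-np.pi)
c=vision.read_camera("wrist"); cv2.imwrite("pics/w1.png",c["color"]); pickle.dump(c,open("w.pkl","wb")); print(c["T_tool_cam"])
go(pol(j,.072,-.04,.12),TH0+j-np.pi)
E
```

```text
t 1.77 pos [0.4851 0.1354 0.1832] yaw -0.271 F [0.4 0.1 0.1] q [ 0.07 -0.08  2.01 -0.    1.2   1.91]
cm [ 0.49 -4.56  6.32] deg [ 0.  0. -0.]
[[ 2.60215046e-04 -9.49608285e-01 -3.13439049e-01  8.11437255e-02]
 [ 9.99999906e-01  3.56164438e-04 -2.48857570e-04 -8.31280091e-04]
 [ 3.47953053e-04 -3.13438954e-01  9.49608288e-01 -1.65351289e-01]
 [ 0.00000000e+00  0.00000000e+00  0.00000000e+00  1.00000000e+00]]
t 1.82 pos [0.4827 0.1416 0.1809] yaw -0.266 F [-2.6  2.5 -0.2] q [ 0.08 -0.07  2.02  0.01  1.2   1.92]
cm [ 0.93 -4.01  6.1 ] deg [-0.2  0.3  0.2]
```

View pics/w1.png

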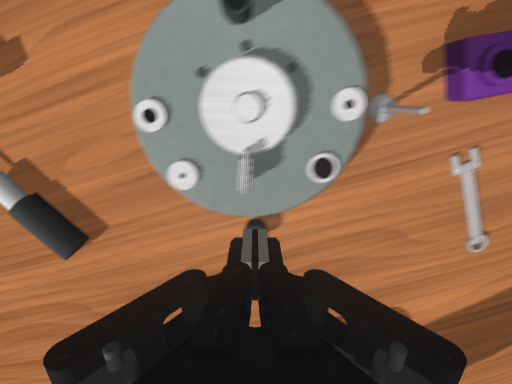

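The wrist view shows the tab at (245,172) pointing down-image and the big-bore disc at (323,167), with the fingers shut just outside the base. I'll move to the clockwise side of the tab and go down.

Emit:
arm_command(series=[0.4,-2,1,0,0,0,1,0.9,-4,2,0,0,0,1,0.9,-4,4,0,0,0,1,0.9,-4,6,0,0,0,1,0.9,-4,8,0,0,0,1,0.9,-4,9.5,0,0,0,1,0.9,-4,10.5,0,0,0,1,0.9,-4,11,0,0,0,1,0.9,-4,11,0,0,0,1,0.9,-4,11,0,0,0,1])

```text
time: 2.65
eef_pos: [0.5059, 0.1696, 0.0745]
tcp_rot: [0.991, -0.135, 0.0, -0.0]
contact_force: [0.1, 0.4, -0.0]
opening: -0.002
finger_force: 0.0
```

```bash
python3 - <<'E'
from h import *
from plant import vision
j=-.05
go(pol(j,.072,-.04,.059),TH0+j-np.pi)
c=vision.read_camera("wrist"); cv2.imwrite("pics/w2.png",c["color"])
E
```

```text
t 2.65 pos [0.5059 0.1696 0.0745] yaw -0.271 F [ 0.1  0.4 -0. ] q [ 0.13  0.13  2.02 -0.    0.99  1.98]
cm [-0.6  -0.71  1.55] deg [-0. -0. -0.]
```

View pics/w2.png

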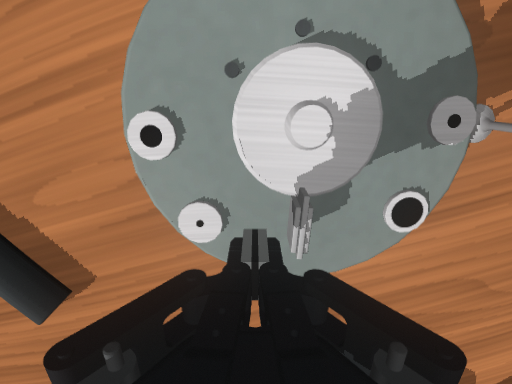

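The finger tips are at (255,245) and the tab at (300,225), with clear space between them. I'll lower the tool and work out the arc.

Emit:
arm_command(series=[-0.3,0,0.7,0,0,0,1,-0.6,0,1.3,0,0,0,1,-0.6,0,1.6,0,0,0,1,-0.6,0,1.6,0,0,0,1])

```text
time: 3.03
eef_pos: [0.4986, 0.1712, 0.0569]
tcp_rot: [0.991, -0.135, -0.001, 0.0]
contact_force: [-0.4, -0.4, -0.5]
opening: 0.002
finger_force: 0.0
```

```bash
python3 - <<'E'
from h import *
for j in np.linspace(-.05,.75,10): go(pol(j,.072,-.02,.059),TH0+j-np.pi)
E
```

```text
t 3.03 pos [0.4986 0.1712 0.0569] yaw -0.271 F [-0.4 -0.4 -0.5] q [0.14 0.14 2.05 0.   0.96 1.98]
cm [ 0.15  1.24 -0.21] deg [ 0.   0.1 -0. ]
t 3.03 pos [0.4986 0.1712 0.0569] yaw -0.271 F [-0.4 -0.4 -0.5] q [0.14 0.14 2.05 0.   0.96 1.98]
cm [-0.    1.89 -0.21] deg [ 0.   0.1 -5.1]
t 3.03 pos [0.4986 0.1712 0.0569] yaw -0.271 F [-0.4 -0.4 -0.5] q [0.14 0.14 2.05 0.   0.96 1.98]
cm [-0.09  2.55 -0.21] deg [  0.    0.1 -10.2]
t 3.03 pos [0.4986 0.1712 0.0569] yaw -0.271 F [-0.4 -0.4 -0.5] q [0.14 0.14 2.05 0.   0.96 1.98]
cm [-0.12  3.21 -0.21] deg [  0.    0.1 -15.3]
t 3.03 pos [0.4986 0.1712 0.0569] yaw -0.271 F [-0.4 -0.4 -0.5] q [0.14 0.14 2.05 0.   0.96 1.98]
cm [-0.1   3.88 -0.21] deg [  0.    0.1 -20.4]
t 3.03 pos [0.4986 0.1712 0.0569] yaw -0.271 F [-0.4 -0.4 -0.5] q [0.14 0.14 2.05 0.   0.96 1.98]
cm [-0.01  4.53 -0.21] deg [  0.    0.1 -25.5]
t 3.03 pos [0.4986 0.1712 0.0569] yaw -0.271 F [-0.4 -0.4 -0.5] q [0.14 0.14 2.05 0.   0.96 1.98]
cm [ 0.13  5.18 -0.21] deg [  0.    0.1 -30.6]
t 3.03 pos [0.4986 0.1712 0.0569] yaw -0.271 F [-0.4 -0.4 -0.5] q [0.14 0.14 2.05 0.   0.96 1.98]
cm [ 0.33  5.82 -0.2 ] deg [  0.    0.1 -35.7]
t 3.03 pos [0.4986 0.1712 0.0569] yaw -0.271 F [-0.4 -0.4 -0.5] q [0.14 0.14 2.05 0.   0.96 1.98]
cm [ 0.59  6.43 -0.2 ] deg [  0.    0.1 -40.8]
t 3.03 pos [0.4986 0.1712 0.0569] yaw -0.271 F [-0.4 -0.4 -0.5] q [0.14 0.14 2.05 0.   0.96 1.98]
cm [ 0.9   7.02 -0.2 ] deg [  0.    0.1 -45.9]
```

Emit:
arm_command(series=[0.1,0.6,-0.1,0,0,0,1,0.1,1.2,-0.1,0,0,0,1,0,1.9,-0.1,0,0,-5,1,-0.1,2.5,-0.1,0,0,-10,1,-0.1,3.2,-0.1,0,0,-15,1,-0.1,3.9,-0.1,0,0,-20,1,0,4.5,-0.1,0,0,-25.5,1,0.1,5.2,-0.1,0,0,-30.5,1,0.3,5.8,-0.1,0,0,-35.5,1,0.3,5.8,-0.1,0,0,-35.5,1])

```text
time: 3.87
eef_pos: [0.4871, 0.1136, 0.0593]
tcp_rot: [0.985, 0.174, 0.0, -0.0]
contact_force: [0.3, 1.3, 0.4]
opening: 0.001
finger_force: 0.1
```

```bash
python3 - <<'E'
from h import *
from plant import vision
for j in (.57,.65,.75,.85): go(pol(j,.072,-.02,.058),TH0+j-np.pi)
c=vision.read_camera("wrist"); cv2.imwrite("pics/w3.png",c["color"])
E
```

```text
t 3.87 pos [0.4871 0.1136 0.0593] yaw 0.349 F [0.3 1.3 0.4] q [0.03 0.08 2.11 0.   0.95 1.25]
cm [-0.05 -0.11  0.13] deg [-0.  -0.  -0.1]
t 3.87 pos [0.4871 0.1136 0.0593] yaw 0.349 F [0.3 1.3 0.4] q [0.03 0.08 2.11 0.   0.95 1.25]
cm [-0.19  0.47  0.13] deg [-0.  -0.  -4.6]
t 3.87 pos [0.4871 0.1136 0.0593] yaw 0.349 F [0.3 1.3 0.4] q [0.03 0.08 2.11 0.   0.95 1.25]
cm [-0.29  1.21  0.13] deg [ -0.   -0.  -10.4]
t 3.87 pos [0.4871 0.1136 0.0593] yaw 0.349 F [0.3 1.3 0.4] q [0.03 0.08 2.11 0.   0.95 1.25]
cm [-0.32  1.96  0.13] deg [  0.   -0.  -16.1]
```

View pics/w3.png

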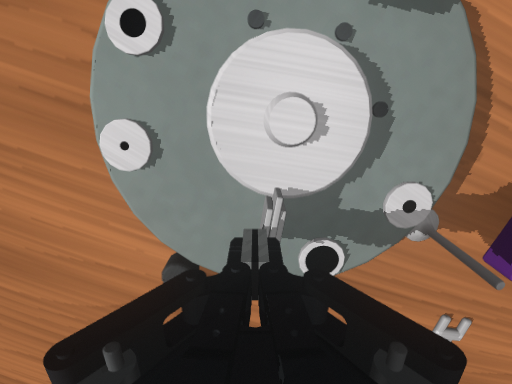

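The tab, at about (275,215), is now in contact with the right side of the finger, and the big-bore disc is at (322,258). Next I'll measure the tab angle in this frame.

```bash
cat >> h.py <<'E'
def wray(c,T,uv,z):
    p=cv2.undistortPoints(np.array([[uv]],float),c["K"],c["D"])[0,0]
    C=T@c["T_tool_cam"]; d=C[:3,:3]@np.array([p[0],p[1],1.]); o=C[:3,3]
    return o+d*(z-o[2])/d[2]
def shot(name):
    from plant import telemetry,vision
    s=telemetry.get_state(); T=np.eye(4); T[:3,:3]=R.from_quat(s["tcp_rot"]).as_matrix(); T[:3,3]=s["eef_pos"]
    c=vision.read_camera("wrist"); cv2.imwrite(f"pics/{name}.png",c["color"]); pickle.dump((c,T),open(name+".pkl","wb")); return c,T
E
python3 - <<'E'
from h import *
c,T=shot("w4")
for n,uv,z in [("hub",(291,119),.074),("bore",(322,258),.05),("tabtop",(280,200),.082),("tab2",(276,225),.082)]:
    p=wray(c,T,uv,z)[:2]; d=p-AX; print(n,p.round(4),"r",np.hypot(*d).round(4),"j",((np.arctan2(d[1],d[0])-TH0)%(2*np.pi)+np.pi)%(2*np.pi)-np.pi)
x=c["color"][100:290,200:390]; cv2.imwrite("pics/w4c.png",cv2.resize(x,(600,600),interpolation=2))
E
```

```text
hub [0.5626 0.1199] r 0.0019 j -3.1382197253267643
bore [0.4755 0.0552] r 0.1072 j 0.8731364775529542
tabtop [0.5187 0.1099] r 0.0433 j 0.4621963326002412
tab2 [0.5032 0.1063] r 0.0592 j 0.4583169088486754
```

View pics/w4c.png

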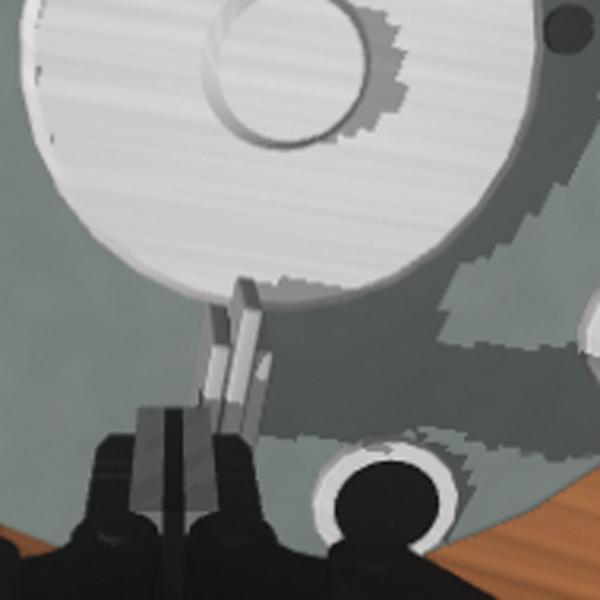

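Emit:
arm_command(series=[0,0.4,0,0,0,-2,1,0,0.8,0,0,0,-4.5,1,-0.1,1.2,0,0,0,-7,1,-0.2,1.5,0,0,0,-9,1,-0.2,1.7,0,0,0,-10.5,1,-0.2,1.7,0,0,0,-10.5,1])

```text
time: 4.47
eef_pos: [0.491, 0.098, 0.0591]
tcp_rot: [0.965, 0.262, 0.0, -0.0]
contact_force: [-0.1, 1.6, 0.1]
opening: -0.001
finger_force: 0.6
```

Emit:
arm_command(series=[0,-1,0,0,0,0,1,0,-2,0,0,0,0,1,-2,-3,-2,0,0,0,1,-5,-3,-5,0,0,0,1,-8,-3,-8,0,0,0,1,-11,-3,-10,0,0,0,1,-11,-3,-10,0,0,0,1,-11,-3,-10,0,0,0,1])

```text
time: 5.13
eef_pos: [0.3813, 0.0682, 0.161]
tcp_rot: [0.965, 0.262, 0.003, 0.001]
contact_force: [-1.1, -0.5, -0.0]
opening: 0.001
finger_force: 0.0
```

```bash
python3 - <<'E'
from h import *
from plant import vision
c,T=shot("w5"); t=vision.read_camera("top"); pickle.dump(t,open("t5.pkl","wb"))
x=t["color"][140:260,155:275]
cv2.imwrite("pics/w5c.png",np.hstack([cv2.resize(c["color"],(400,300)), cv2.resize(x,(300,300),interpolation=2)]))
go([.5,.1,.1])
E
```

```text
t 5.23 pos [0.3807 0.0685 0.1583] yaw 0.532 F [-0.3  0.7  1. ] q [-0.09 -0.35  2.29  0.    1.21  0.95]
cm [11.88  3.34  5.83] deg [-0.  0. -0.]
```

View pics/w5c.png

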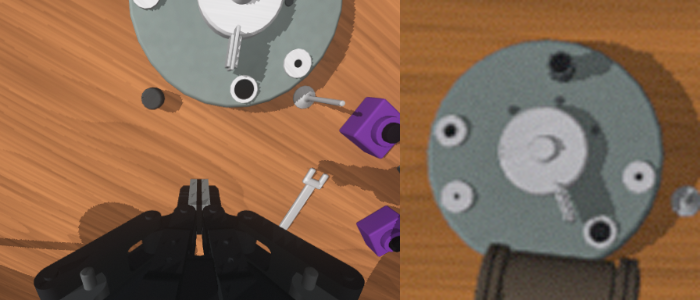

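The tab is clear of the gripper and visible in both views, still short of the big-bore disc. I'll take one enlarged crop of each view to measure it precisely.

```bash
python3 - <<'E'
from h import *
c,T=pickle.load(open("w5.pkl","rb")); t=pickle.load(open("t5.pkl","rb"))
# wrist crop origin (270,0) 80x120 x5 ; top crop origin (205,190) 45x67.. x8.9
a=cv2.resize(c["color"][0:132,256:344],(400,600),interpolation=2)
b=cv2.resize(t["color"][190:250,205:245],(400,600),interpolation=2)
cv2.imwrite("pics/m5.png",np.hstack([a,b]))
E
```

```text
(no output)
```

View pics/m5.png

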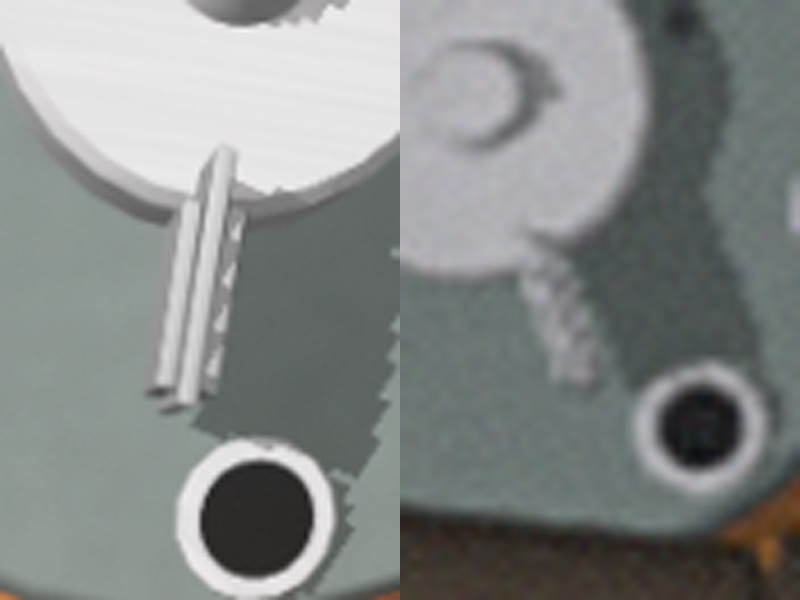

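```bash
python3 - <<'E'
from h import *
c,T=pickle.load(open("w5.pkl","rb")); t=pickle.load(open("t5.pkl","rb"))
w=lambda u,v:(256+u/4.545,v/4.545)
b=wray(c,T,w(257,519),.05)[:2]; true=pol(.85,.11,0,0)[:2]; e=b-true; print("bias wrist",e)
def rep(n,p,e):
    d=p[:2]-e-AX; print(n,"r",np.hypot(*d).round(4),"j",(((np.arctan2(d[1],d[0])-TH0)+np.pi)%(2*np.pi)-np.pi).round(4))
for z in(.08,.082,.085,.088): 
  rep(f"cheek mid {z}",wray(c,T,w(182,390),z),e); rep(f" blade out {z}",wray(c,T,w(183,405),z),e); rep(f" blade in {z}",wray(c,T,w(225,152),z),e)
tt=lambda u,v:(205+u/10,190+v/10)
bt=ray(t,tt(300,427),.05)[:2]-true; print("bias top",bt)
for z in(.069,.082,.086): rep(f"top end {z}",ray(t,tt(176,380),z),bt); rep(f"top mid {z}",ray(t,tt(158,310),z),bt)
E
```

```text
bias wrist [ 0.00084995 -0.00196648]
cheek mid 0.08 r 0.0851 j 0.6154
 blade out 0.08 r 0.0878 j 0.6231
 blade in 0.08 r 0.0426 j 0.6298
cheek mid 0.082 r 0.0853 j 0.6121
 blade out 0.082 r 0.088 j 0.6198
 blade in 0.082 r 0.0431 j 0.623
cheek mid 0.085 r 0.0856 j 0.6072
 blade out 0.085 r 0.0882 j 0.615
 blade in 0.085 r 0.0439 j 0.6132
cheek mid 0.088 r 0.0858 j 0.6023
 blade out 0.088 r 0.0884 j 0.6101
 blade in 0.088 r 0.0447 j 0.6036
bias top [-0.00077758 -0.00177525]
top end 0.069 r 0.0845 j 0.5976
top mid 0.069 r 0.0647 j 0.6259
top end 0.082 r 0.0861 j 0.6008
top mid 0.082 r 0.0665 j 0.629
top end 0.086 r 0.0866 j 0.6018
top mid 0.086 r 0.0671 j 0.63
```

Both views put the tab at about j = 0.615, with the target at 0.85. The next push is the same contact pose turned 0.22 rad further.

```bash
python3 - <<'E'
from h import *
yaw=.53+.22
for a,z in ((.30,.1),(.30,.058)): go(pol(a,.0732,0,z),yaw)
E
```

```text
t 5.23 pos [0.3807 0.0685 0.1583] yaw 0.532 F [-0.3  0.7  1. ] q [-0.09 -0.35  2.29  0.    1.21  0.95]
cm [11.56  1.47  5.83] deg [ -0.    0.  -12.5]
t 5.23 pos [0.3807 0.0685 0.1583] yaw 0.532 F [-0.3  0.7  1. ] q [-0.09 -0.35  2.29  0.    1.21  0.95]
cm [11.56  1.47 10.03] deg [ -0.    0.  -12.5]
```

Emit:
arm_command(series=[3.5,0.4,0,0,0,-4,1,7,0.8,1,0,0,-8,1,10,1.2,3,0,0,-12.5,1,11.5,1.4,6,0,0,-12.5,1,11.5,1.4,8,0,0,-12.5,1,11.5,1.4,9.5,0,0,-12.5,1,11.5,1.4,10,0,0,-12.5,1,11.5,1.4,10,0,0,-12.5,1])

```text
time: 5.9
eef_pos: [0.4848, 0.1147, 0.055]
tcp_rot: [0.93, 0.367, -0.004, -0.001]
contact_force: [-0.4, 1.4, -0.7]
opening: 0.001
finger_force: 0.0
```

```bash
python3 - <<'E'
from h import *
for a in (.30,.45,.60,.75): go(pol(a,.0732,0,.058),.75)
E
```

```text
t 5.9 pos [0.4848 0.1147 0.055 ] yaw 0.751 F [-0.4  1.4 -0.7] q [0.03 0.09 2.11 0.   0.95 0.85]
cm [ 0.19  0.22 -0.3 ] deg [-0.3  0.3  0. ]
t 5.9 pos [0.4848 0.1147 0.055 ] yaw 0.751 F [-0.4  1.4 -0.7] q [0.03 0.09 2.11 0.   0.95 0.85]
cm [-0.42  1.12 -0.3 ] deg [-0.3  0.3  0. ]
t 5.9 pos [0.4848 0.1147 0.055 ] yaw 0.751 F [-0.4  1.4 -0.7] q [0.03 0.09 2.11 0.   0.95 0.85]
cm [-0.9   2.11 -0.3 ] deg [-0.3  0.3  0. ]
t 5.9 pos [0.4848 0.1147 0.055 ] yaw 0.751 F [-0.4  1.4 -0.7] q [0.03 0.09 2.11 0.   0.95 0.85]
cm [-1.22  3.16 -0.31] deg [-0.3  0.3  0. ]
```

Emit:
arm_command(series=[-0.2,0.5,-0.3,0,0,0,1,-0.4,1,-0.3,0,0,0,1,-0.6,1.5,-0.3,0,0,0,1,-0.9,2,-0.3,0,0,0,1,-1,2.4,-0.3,0,0,0,1,-1.1,2.7,-0.3,0,0,0,1,-1.1,2.8,-0.3,0,0,0,1,-1.1,2.8,-0.3,0,0,0,1,-1.1,2.8,-0.3,0,0,0,1])

```text
time: 6.65
eef_pos: [0.4982, 0.0862, 0.062]
tcp_rot: [0.931, 0.366, -0.0, -0.0]
contact_force: [-0.1, 0.5, 0.3]
opening: 0.002
finger_force: 0.0
```

Emit:
arm_command(series=[0,-0.7,0,0,0,0,1,0,-1.5,0,0,0,0,1,0,-2.5,0,0,0,0,1,-2,-3,-2,0,0,0,1,-5,-3,-5,0,0,0,1,-8,-3,-8,0,0,0,1,-9,-3,-10,0,0,0,1,-9,-3,-10,0,0,0,1,-9,-3,-10,0,0,0,1,-9,-3,-10,0,0,0,1])

```text
time: 7.48
eef_pos: [0.4113, 0.0475, 0.1613]
tcp_rot: [0.93, 0.367, -0.0, -0.0]
contact_force: [0.1, 0.3, -0.6]
opening: -0.0
finger_force: 0.0
```

```bash
python3 - <<'E'
from h import *
from plant import vision
c,T=shot("w6"); t=vision.read_camera("top"); pickle.dump(t,open("t6.pkl","wb"))
go([.5,.1,.1])
b=lambda p: None
# predicted pixels for the crop and dark-bore centroid
def wproj(P):
    C=np.linalg.inv(T@c["T_tool_cam"]); Q=(C@np.r_[P,1])[:3]
    return cv2.projectPoints(Q.reshape(1,3),np.zeros(3),np.zeros(3),c["K"],c["D"])[0][0,0]
print("bore",wproj(pol(.85,.11,0,.05)),"cheek",wproj(pol(.83,.085,0,.082)),"hub",wproj([*AX,.074]))
x0,y0=[int(v) for v in wproj(pol(.83,.085,0,.066))]; x0-=50; y0=max(0,y0-75); print("org",x0,y0)
a=cv2.resize(c["color"][y0:y0+132,x0:x0+88],(400,600),interpolation=2)
b=cv2.resize(t["color"][190:250,205:245],(400,600),interpolation=2)
cv2.imwrite("pics/m6.png",np.hstack([a,b]))
E
```

```text
t 7.58 pos [0.411  0.0475 0.1604] yaw 0.751 F [-0.6 -0.7  0.2] q [-0.13 -0.28  2.23  0.    1.19  0.69]
cm [10.1   2.25  6.01] deg [-0.1  0.1 -0. ]
bore [288.9346167  135.11342294] cheek [295.84937647 110.90588601] hub [312.4666071    8.34880114]
org 243 35
```

View pics/m6.png

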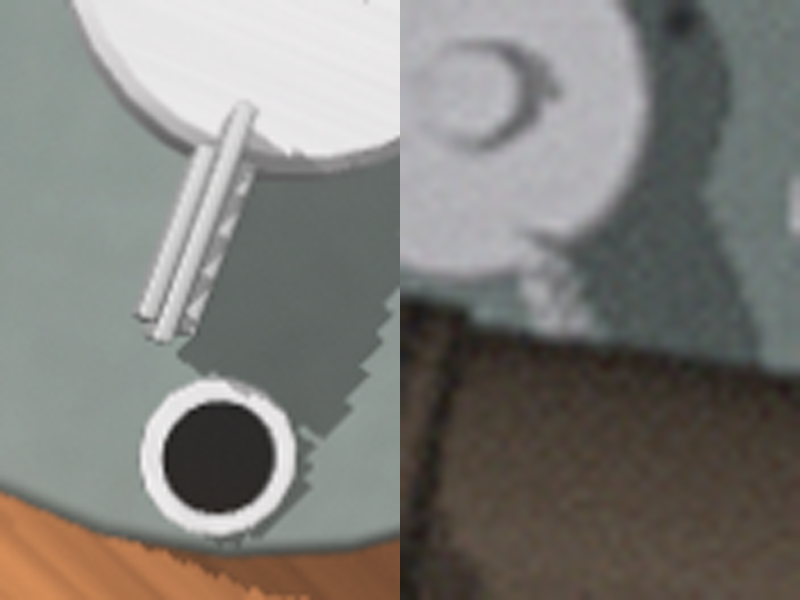

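The big bore is at about (220,457) in the wrist crop and the tab's outer end at (165,330). The tab has barely moved, so the finger fell short. Let me quantify it.

```bash
python3 - <<'E'
from h import *
c,T=pickle.load(open("w6.pkl","rb"))
w=lambda u,v:(243+u/4.545,35+v/4.545)
e=wray(c,T,w(219,457),.05)[:2]-pol(.85,.11,0,0)[:2]; print("bias",e)
def rep(n,p,e):
    d=p[:2]-e-AX; print(n,"r",np.hypot(*d).round(4),"j",(((np.arctan2(d[1],d[0])-TH0)+np.pi)%(2*np.pi)-np.pi).round(4))
for n,uv in [("cheeks",(167,325)),("bladeout",(162,340)),("bladein",(244,105))]: rep(n,wray(c,T,w(*uv),.082),e)
for n,TT,nm in (("now",None,0),):
    pass
for p in ([.491,.098],[.4982,.0862]):
    d=np.array(p)-AX; print("tcp j",(np.arctan2(d[1],d[0])-TH0+2*np.pi),"r",np.hypot(*d))
E
```

```text
bias [ 0.0012772  -0.00200953]
cheeks r 0.085 j 0.6264
bladeout r 0.088 j 0.6276
bladein r 0.0431 j 0.6064
tcp j 0.5299508856117932 r 0.07318046187337163
tcp j 0.7197588167362685 r 0.07119733141066455
```

The third push changed nothing, although the TCP went past the tab's angle. I'll build a numeric tab-angle reading and check it on the stored frames.

```bash
cat >> h.py <<'E'
def wr(a): return (a+np.pi)%(2*np.pi)-np.pi
def tab(c,T,z=.082,verbose=1):
    im=cv2.GaussianBlur(c["color"],(3,3),0).astype(int); B,G,Rr=im[...,0],im[...,1],im[...,2]
    vv,uu=np.mgrid[0:384,0:512]; uv=np.c_[uu.ravel(),vv.ravel()].astype(float)
    def cast(z):
        p=cv2.undistortPoints(uv.reshape(-1,1,2),c["K"],c["D"])[:,0]; C=T@c["T_tool_cam"]
        d=np.c_[p,np.ones(len(p))]@C[:3,:3].T; o=C[:3,3]; X=(o+d*((z-o[2])/d[:,2])[:,None])[:,:2]
        return X
    neutral=((abs(Rr-G)<7)|(Rr>G))
    # bore: dark pixels near the large disc
    X=cast(.05); t=np.array(pol(.85,.11,0,0)[:2]); near=np.hypot(*(X-t).T)<.018
    dk=near&(im.max(2).ravel()<75); e=np.zeros(2)
    if dk.sum()>150: e=X[dk].mean(0)-t
    d=cast(z)-e-AX; r=np.hypot(*d.T); j=wr(np.arctan2(d[:,1],d[:,0])-TH0)
    m=neutral.ravel()&(im.max(2).ravel()>95)&(r>.064)&(r<.084)&(j>-.4)&(j<1.6)
    k=m.reshape(384,512).astype(np.uint8); n,lab,st,_=cv2.connectedComponentsWithStats(k)
    if n<2: print("none"); return
    i=1+np.argmax(st[1:,4]); q=j[(lab==i).ravel()]
    print("tab j med",np.median(q).round(3),"lo/hi",np.percentile(q,[3,97]).round(3),"n",len(q),"bias mm",(e*1000).round(1),"ndk",dk.sum())
E
python3 - <<'E'
from h import *
for n in("w4","w5","w6"):
    c,T=pickle.load(open(n+".pkl","rb")); print(n); tab(c,T)
c,T=pickle.load(open("w6.pkl","rb")); im=c["color"]
for u,v in [(150,220),(190,240),(210,200),(60,300),(290,300)]: print(im[int(35+v/4.545),int(243+u/4.545)])
E
```

```text
w4
tab j med 1.506 lo/hi [1.415 1.594] n 531 bias mm [-1.3 -1.6] ndk 922
w5
tab j med 0.655 lo/hi [0.511 0.92 ] n 648 bias mm [ 1.  -1.3] ndk 443
w6
tab j med 0.629 lo/hi [0.529 0.735] n 426 bias mm [ 1.1 -1.3] ndk 422
[152 156 145]
[160 159 159]
[210 211 211]
[147 153 144]
[102 105  97]
```

```bash
python3 - <<'E'
from h import *
go(pol(.25,.0732,0,.058),.5)
E
```

```text
t 7.58 pos [0.411  0.0475 0.1604] yaw 0.751 F [-0.6 -0.7  0.2] q [-0.13 -0.28  2.23  0.    1.19  0.69]
cm [10.43  0.09 10.22] deg [-0.1  0.1 14.4]
```

Emit:
arm_command(series=[3,0,0,0,0,5,1,6,0,1,0,0,10,1,9,0,2,0,0,14.5,1,10.4,0.1,4,0,0,14.5,1,10.4,0.1,6.5,0,0,14.5,1,10.4,0.1,8.5,0,0,14.5,1,10.4,0.1,9.8,0,0,14.5,1,10.4,0.1,10.2,0,0,14.5,1,10.4,0.1,10.2,0,0,14.5,1])

```text
time: 8.33
eef_pos: [0.4867, 0.1173, 0.0572]
tcp_rot: [0.969, 0.246, -0.003, -0.001]
contact_force: [1.3, 0.2, -1.1]
opening: -0.005
finger_force: 0.0
```

```bash
python3 - <<'E'
from h import *
c,T=shot("w7"); tab(c,T)
for a in (.30,.45,.60): go(pol(a,.0732,0,.058),.5)
E
```

```text
tab j med 1.49 lo/hi [1.398 1.593] n 587 bias mm [-2.1 -2. ] ndk 1016
t 8.38 pos [0.488  0.1173 0.0588] yaw 0.498 F [0.3 0.6 0.4] q [0.03 0.09 2.1  0.   0.95 1.11]
cm [-0.15  0.24  0.08] deg [-0.1  0.1 -0.1]
t 8.38 pos [0.488  0.1173 0.0588] yaw 0.498 F [0.3 0.6 0.4] q [0.03 0.09 2.1  0.   0.95 1.11]
cm [-0.52  1.27  0.08] deg [-0.1  0.1 -0.1]
t 8.38 pos [0.488  0.1173 0.0588] yaw 0.498 F [0.3 0.6 0.4] q [0.03 0.09 2.1  0.   0.95 1.11]
cm [-0.73  2.35  0.08] deg [-0.1  0.1 -0.1]
```

```bash
sed -i 's/(j<1.6)/(j<1.2)/; s/if dk.sum()>150:/if dk.sum()>600: e=np.array([.001,-.0014])\n    elif dk.sum()>150:/' h.py; python3 - <<'E'
from h import *
for n in ("w4","w7"): tab(*pickle.load(open(n+".pkl","rb")))
E
```

```text
tab j med 0.793 lo/hi [0.652 0.968] n 438 bias mm [ 1.  -1.4] ndk 922
tab j med 0.705 lo/hi [0.622 0.936] n 548 bias mm [ 1.  -1.4] ndk 1016
```

Emit:
arm_command(series=[-0.2,0.4,0,0,0,0,1,-0.4,0.8,0,0,0,0,1,-0.5,1.2,0,0,0,0,1,-0.5,1.2,0,0,0,0,1])

```text
time: 8.72
eef_pos: [0.4909, 0.1032, 0.061]
tcp_rot: [0.969, 0.246, 0.001, 0.0]
contact_force: [-0.0, -0.2, 0.4]
opening: -0.001
finger_force: 0.0
```

```bash
python3 - <<'E'
from h import *
c,T=shot("w8"); tab(c,T)
for a in (.45,.60,.68): go(pol(a,.0732,0,.058),.6)
E
```

```text
tab j med 0.76 lo/hi [0.637 0.965] n 449 bias mm [ 1.  -1.4] ndk 1159
t 8.77 pos [0.4907 0.1035 0.0609] yaw 0.496 F [-0.6  0.   0. ] q [0.01 0.08 2.11 0.   0.95 1.08]
cm [-0.11 -0.08  0.29] deg [ 0.1 -0.1 -6. ]
t 8.77 pos [0.4907 0.1035 0.0609] yaw 0.496 F [-0.6  0.   0. ] q [0.01 0.08 2.11 0.   0.95 1.08]
cm [-0.32  1.    0.29] deg [ 0.1 -0.1 -6. ]
t 8.77 pos [0.4907 0.1035 0.0609] yaw 0.496 F [-0.6  0.   0. ] q [0.01 0.08 2.11 0.   0.95 1.08]
cm [-0.36  1.58  0.29] deg [ 0.1 -0.1 -6. ]
```

```bash
sed -i 's/abs(Rr-G)<7)|(Rr>G)/Rr-G>-5)\&(Rr-G<12)/; s/>95)/>125)/' h.py; python3 - <<'E'
from h import *
for n in ("w4","w5","w6","w7","w8"):
    c,T=pickle.load(open(n+".pkl","rb")); print(n);tab(c,T)
    if n in("w4","w7","w8"):
        for v in (205,215,225): print(v,"".join("%4d"%x for x in c["color"][v,258:330:2,1]))
E
```

```text
w4
tab j med 0.776 lo/hi [0.658 0.963] n 353 bias mm [ 1.  -1.4] ndk 922
205  128 128 129 132 133  85  83  74 138 189 177 171  76  80  88  90  89  89  90  89  88  87  88  87  89  88  88  87  87  87  87  87  86  86  86  86
215  130 128 130 132 184 177 169  99 189 175 169  89 159 170  78  86  85  84  86  86  85  86  84  84  85  86  85  86  85  87  87  85  86  85  84  86
225  126 128 130 117 175 168  91 193 174 167  88 112 112  76  86  84  85  84  84  84  85  85  84  85  86  84  84  84  84  84  86  85  84  83  82  81
w5
tab j med 0.604 lo/hi [0.512 0.696] n 414 bias mm [ 1.  -1.3] ndk 443
w6
tab j med 0.616 lo/hi [0.532 0.699] n 353 bias mm [ 1.1 -1.3] ndk 422
w7
tab j med 0.851 lo/hi [0.709 0.94 ] n 199 bias mm [ 1.  -1.4] ndk 1016
205  127 127 127 126 127 126 128 127 127 127 126 128 128 128 129 131 134 127 134 144 141 131 136 129  99  88  95 106 106 104 104 103 100  94  90  89
215  126 127 126 127 128 128 129 129 128 129 129 129 129 129 128 130 129 129 129  97  86 118 131 138 182 172 158  80  87  86  87  87  87  86  87  87
225  124 124 125 124 125 124 125 126 126 126 125 126 125 124 126  69  64 120 125 184 174 162 129 183 173 161 103 112 135  86  85  85  85  86  85  85
w8
tab j med 0.823 lo/hi [0.705 0.966] n 244 bias mm [ 1.  -1.4] ndk 1159
205  131 131 131 131 131 130 127  95  83 131 138 186 177 173  72  88  87  89  88  89  89  89  87  88  89  88  89  88  87  87  87  86  86  87  87  86
215  131 128 128 128 127 130 130 181 174 132 173 179 170 103 112 113  92  88  86  85  88  86  86  86  87  86  86  86  86  86  86  86  85  85  85  84
225  127 127 127 129 127  92 191 174 168 104 182 171 141 109 112 102  86  87  86  87  86  86  86  85  83  84  85  84  84  83  83  84  83  83  84  85
```

```bash
cat >> h.py <<'E'
def jj(c,T,uv,z=.082,e=np.array([.0012,-.0017])):
    d=wray(c,T,uv,z)[:2]-e-AX; return round(float(np.hypot(*d)),4),round(float(wr(np.arctan2(d[1],d[0])-TH0)),3)
E
python3 - <<'E'
from h import *
for n,pts in dict(w4=[(277.5,215),(274.5,225)],w7=[(307,215),(305,225)],w8=[(281,215),(280,225)]).items():
    c,T=pickle.load(open(n+".pkl","rb")); d=T[:2,3]-AX; print(n,"tcp j",wr(np.arctan2(d[1],d[0])-TH0).round(3),[jj(c,T,p) for p in pts])
    C=np.linalg.inv(c["T_tool_cam"]); 
    print("tcp px",cv2.projectPoints(C[:3,3].reshape(1,3),np.zeros(3),np.zeros(3),c["K"],c["D"])[0].ravel())
E
```

```text
w4 tcp j 0.308 [(0.0535, 0.422), (0.0601, 0.411)]
tcp px [254.91480104 227.0495835 ]
w7 tcp j 0.26 [(0.0468, 0.62), (0.0532, 0.618)]
tcp px [254.65240331 227.10430475]
w8 tcp j 0.461 [(0.0518, 0.626), (0.0583, 0.629)]
tcp px [254.66557177 227.09495459]
```

Emit:
arm_command(series=[-0.1,0.3,0.1,0,0,-2,1,-0.2,0.6,0.2,0,0,-4,1,-0.3,0.9,0.3,0,0,-6,1,-0.3,1.1,0.3,0,0,-6,1,-0.3,1.1,0.3,0,0,-6,1])

```text
time: 9.18
eef_pos: [0.493, 0.0928, 0.0576]
tcp_rot: [0.955, 0.296, 0.0, -0.0]
contact_force: [-0.9, 1.2, 3.1]
opening: 0.002
finger_force: 1.7
```

```bash
python3 - <<'E'
from h import *
c,T=shot("w9")
for v in (195,205,215,225): print(v,"".join("%4d"%x for x in c["color"][v,230:330:2,1]))
for a in (.60,.68): go(pol(a,.0732,0,.058),.6)
E
```

```text
195  128 126 126 127 127 128 126 127 127 127 128 130 140 148 147 148 158 165 178 194 201 135 110  98  90 138 138 137 138 137 137 167 204 182 170 148 139 121 119 107  92  88  89  88  88  88  88  88  87  88
205  128 130 129 130 130 129 130 130 131 131 130 131 130 130 130 130 129 130  96  87 130 135 183 173 167  76  73  88  87  87  88  87  88  87  87  87  87  87  87  86  87  87  87  88  87  89  86  87  86  85
215  126 126 125 125 127 125 127 127 126 126 126 126 127 126 126 127 129 170 177 169  97 191 175 166  89 112 111  83  85  86  85  87  85  85  86  85  84  84  84  84  85  83  84  83  84  83  83  84  85  83
225  126 125 126 125 127 126 127 127 128 128 129 129 130 130 128 125 126 177 169 131 171 175 166 106 112 111 108  85  85  85  84  85  84  82  84  84  84  83  83  83  83  83  82  84  83  84  85  83  84  83
t 9.23 pos [0.4931 0.0928 0.0576] yaw 0.601 F [-0.6  0.7  2.8] q [-0.02  0.09  2.11 -0.    0.95  0.95]
cm [-0.01 -0.05 -0.04] deg [ 0. -0.  0.]
t 9.23 pos [0.4931 0.0928 0.0576] yaw 0.601 F [-0.6  0.7  2.8] q [-0.02  0.09  2.11 -0.    0.95  0.95]
cm [-0.12  0.53 -0.04] deg [ 0. -0.  0.]
```

```bash
python3 - <<'E'
from h import *
c,T=pickle.load(open("w9.pkl","rb"))
print([jj(c,T,p) for p in [(274,215),(271,225)]])
# hub and finger silhouette: black/grey columns
im=c["color"].max(2)
for v in (232,240,248,256): print(v,"".join("%4d"%x for x in im[v,214:300:2]))
E
```

```text
[(0.0521, 0.698), (0.0586, 0.684)]
232  125 125 125 124 125 125 125 125 124 125 125 124 126 125 128 102 101 101 101  48  33  32 100 101 101 100 102  67 105 111 110 103 111 111  83  83  84  83  82  82  82  81  82
240  126 127 127 128 127 125 124 124 123  50  33  33  35  33  58 101  85  99 100  35  29  31  99 100  99 100  99  30  30  30  30  30  77  81  82  82  82  80  81  81  80  81  81
248  126 127 127 126 126 126 123 124  38  33  33  31  32  31  97 100 100 100  99  31  28  29  65  95  99 100 100  39  27  28  29  28  28  82 199 200 187 123 116 103  86  81  79
256  125 127 126 127 127 125 126  46  31  31  31  30  31  30  99  81  95  99  98  30  27  26  59  99  99  98  99  95  26  27  25  26  26  26  28  28  28  28  27  39 163 198 198
```

Emit:
arm_command(series=[0,0.2,-0.1,0,0,-2,1,-0.1,0.4,-0.1,0,0,-4,1,-0.1,0.6,-0.1,0,0,-5,1,-0.1,0.7,-0.1,0,0,-6,1,-0.1,0.7,-0.1,0,0,-6,1])

```text
time: 9.65
eef_pos: [0.4955, 0.0866, 0.0578]
tcp_rot: [0.938, 0.346, -0.0, -0.0]
contact_force: [-0.3, 1.5, 0.5]
opening: 0.002
finger_force: 0.8
```

```bash
cat >> h.py <<'E'
def scan(n,rows=(205,215,222),lo=250,hi=340):
    c,T=shot(n); g=c["color"][...,1].astype(int); d=T[:2,3]-AX
    print("tcp",T[:3,3].round(4),"j",wr(np.arctan2(d[1],d[0])-TH0).round(3))
    for v in rows: print(v,[lo+k for k in range(hi-lo) if g[v,lo+k]>155])
    return c,T
E
python3 - <<'E'
from h import *
c,T=scan("w10")
for a in (.70,.75): go(pol(a,.0732,0,.058),.7)
E
```

```text
tcp [0.4955 0.0866 0.0578] j 0.698
205 [274, 275, 276, 277, 278]
215 [265, 266, 267, 268, 269, 272, 273, 274, 275, 276, 277, 281, 282, 283]
222 [264, 265, 266, 267, 268, 271, 272, 273, 274, 275, 282]
t 9.7 pos [0.4955 0.0866 0.0578] yaw 0.706 F [-1.4  1.3 -0.2] q [-0.03  0.09  2.1  -0.    0.95  0.84]
cm [ 0.02  0.02 -0.02] deg [-0.   0.   0.3]
t 9.7 pos [0.4955 0.0866 0.0578] yaw 0.706 F [-1.4  1.3 -0.2] q [-0.03  0.09  2.1  -0.    0.95  0.84]
cm [-0.05  0.38 -0.02] deg [-0.   0.   0.3]
```

```bash
python3 - <<'E'
from h import *
c,T=pickle.load(open("w10.pkl","rb"))
print([jj(c,T,p) for p in [(274.5,215),(273,222)]])
t=pickle.load(open("w6.pkl","rb"))
E
```

```text
[(0.0521, 0.792), (0.0566, 0.789)]
```

Emit:
arm_command(series=[0,0.1,0,0,0,-1,1,0,0.2,0,0,0,-2,1,0,0.3,0,0,0,-3,1,0,0.3,0,0,0,-3,1])

```text
time: 10.03
eef_pos: [0.4974, 0.0841, 0.0577]
tcp_rot: [0.929, 0.371, -0.0, -0.0]
contact_force: [-1.8, 0.2, 0.3]
opening: -0.001
finger_force: 0.8
```

```bash
python3 - <<'E'
from h import *
c,T=scan("w11"); print([jj(c,T,p) for p in [(274.5,215),(273,222)]])
E
```

```text
tcp [0.4974 0.0841 0.0577] j 0.74
205 [274, 275, 276, 277, 278, 279]
215 [265, 266, 267, 268, 269, 273, 274, 275, 276, 277, 282]
222 [264, 265, 266, 267, 268, 272, 273, 274, 275, 276, 281, 282]
[(0.0514, 0.831), (0.0559, 0.829)]
```

Emit:
arm_command(series=[0,-0.3,0,0,0,0,1,0,-0.6,0,0,0,0,1,0,-0.6,0,0,0,0,1])

```text
time: 10.33
eef_pos: [0.4938, 0.0889, 0.0582]
tcp_rot: [0.929, 0.371, 0.001, 0.0]
contact_force: [0.6, -0.5, -0.6]
opening: 0.001
finger_force: 0.0
```

```bash
python3 - <<'E'
from h import *
c,T=scan("w12"); print([jj(c,T,p) for p in [(274.5,215),(273,222)]])
E
```

```text
tcp [0.4938 0.0889 0.0582] j 0.659
205 [285, 286, 287, 288, 289, 290]
215 [276, 277, 278, 279, 280, 283, 284, 285, 286, 287, 288]
222 [274, 275, 276, 277, 278, 282, 283, 284, 285, 286, 290, 291, 292]
[(0.0522, 0.717), (0.0567, 0.724)]
```

```bash
python3 - <<'E'
from h import *
c,T=pickle.load(open("w12.pkl","rb")); print([jj(c,T,p) for p in [(285.5,215),(284,222)]])
E
```

```text
[(0.0509, 0.838), (0.0554, 0.837)]
```

Emit:
arm_command(series=[0,0,-1,0,0,0,1,0,0,-3,0,0,0,1,0,0,-6,0,0,0,1,0,0,-9,0,0,0,1,-2,0,-12,0,0,0,1,-2,0,-12,0,0,0,1,-2,0,-12,0,0,0,1])

```text
time: 10.97
eef_pos: [0.4807, 0.0745, 0.1815]
tcp_rot: [0.929, 0.37, 0.003, 0.002]
contact_force: [0.2, -0.2, 0.0]
opening: 0.0
finger_force: 0.0
```

```bash
python3 - <<'E'
from h import *
c,T=shot("w13"); tab(c,T); print(T[:3,3])
im=c["color"]
# scan rows around the projected tab
C=np.linalg.inv(T@c["T_tool_cam"])
def pr(P): Q=(C@np.r_[P,1])[:3]; return cv2.projectPoints(Q.reshape(1,3),np.zeros(3),np.zeros(3),c["K"],c["D"])[0][0,0]
for j in (.62,.83):
    print(j,pr(pol(j,.06,0,.082)),pr(pol(j,.085,0,.082)))
v=int(pr(pol(.83,.075,0,.082))[1]); 
for vv in (v-5,v,v+5): print(vv,[k for k in range(200,340) if im[vv,k,1]>165])
E
```

```text
tab j med 0.829 lo/hi [0.744 0.91 ] n 236 bias mm [ 1.2 -1.2] ndk 296
[0.48070701 0.07453634 0.18146132]
0.62 [254.66101355 153.32158907] [246.15461859 175.83203971]
0.83 [266.71594197 156.4175126 ] [262.82107654 179.98475037]
165 [262, 263, 264, 267, 268, 269, 320, 321, 322, 323, 324, 325, 326, 327, 328, 329, 330]
170 [262, 263, 264, 266, 267, 268, 313, 314, 315, 316, 317, 318, 319, 320, 321, 322, 323, 324, 325, 326, 327, 328, 329, 330, 331, 332, 333, 334, 335, 336]
175 [261, 262, 263, 265, 266, 267, 310, 311, 312, 313, 314, 315, 316, 317, 318, 319, 320, 321, 322, 323, 324, 326, 327, 328, 329, 330, 331, 332, 333, 334, 335, 336, 337, 338]
```

```bash
python3 - <<'E'
from h import *
from plant import vision
c,T=pickle.load(open("w13.pkl","rb")); e=np.array([.0012,-.0012])
for z in (.082,.086): print(z,[jj(c,T,p,z,e) for p in [(268,165),(267,170),(266,175),(262,175)]])
for v in range(176,192,2): print(v,"".join("%4d"%x for x in c["color"][v,252:280,1]))
t=vision.read_camera("top"); pickle.dump(t,open("t7.pkl","rb".replace("r","w")))
# top: bright tab pixels
im=t["color"].astype(int); bt=np.array([-.0008,-.0018]); P=[]
for v in range(195,250):
    for u in range(200,245):
        b,g,r=im[v,u]
        if min(b,g,r)>115 and r-g>-4:
            d=ray(t,(u,v),.082)[:2]-bt-AX; rr=np.hypot(*d); j=wr(np.arctan2(d[1],d[0])-TH0)
            if .06<rr<.088 and .3<j<1.2: P.append((j,rr))
P=np.array(P); print(len(P),P.mean(0),np.percentile(P[:,0],[5,50,95]))
E
```

```text
0.082 [(0.0688, 0.845), (0.0742, 0.842), (0.0795, 0.839), (0.0802, 0.788)]
0.086 [(0.068, 0.84), (0.0732, 0.837), (0.0785, 0.835), (0.0792, 0.784)]
176  146 147 147 148 147 148 149 147 149 197 186 177 118 202 191 184 111 127 169 162  93  95  97  96  96  97  98  99
178  147 147 146 147 146 152 155 154 184 195 185 159 154 196 186 169 105 127 127 116  95  96  97  97  97  97  98  98
180  146 154 162 196 210 215 220 219 215 205 203 168 197 193 184 150 155 146 146 120 143 144 139 129  97  97  98  97
182  208 215 223 220 219 219 219 219 191 186 180 175 207 194 182 156 220 220 219 194 142 103 103 116 144 140 129  97
184  222 219 219 214 172 102  80  43  41  41  41  42  47  52  63 103 161 215 220 220 220 199 134 115 136 142 142 142
186  221 210 120  48  41  41  40  42  41  42  40  42  42  41  41  41  41  48 131 213 219 221 221 147  96 100 121 143
188  187  62  42  42  40  40  41  41  40  39  41  41  40  40  41  41  41  41  41  72 198 219 220 214 123  96 114 135
190   60  42  40  41  41  41  41  42  42  41  41  41  40  41  40  40  40  41  40  40  69 214 220 219 204 102  96  96<stdin>:15: RuntimeWarning: Mean of empty slice.
  ret = ret.dtype.type(ret / rcount)
Traceback (most recent call last):
IndexError: too many indices for array: array is 1-dimensional, but 2 were indexed
```

```bash
python3 - <<'E'
from h import *
go([.53,-.30,.18])
E
```

```text
t 11.07 pos [0.4788 0.0749 0.1778] yaw 0.759 F [-0.4 -0.4 -0.1] q [-0.05 -0.12  2.06  0.    1.2   0.76]
cm [-22.08  30.73  -0.22] deg [-0. -0.  0.]
```

Emit:
arm_command(series=[-2,3,-0.5,0,0,0,1,-4.2,6,-0.5,0,0,0,1,-6.4,9,-0.5,0,0,0,1,-8.6,12,-0.5,0,0,0,1,-10.8,15,-0.5,0,0,0,1,-13,18,-0.5,0,0,0,1,-15,21,-0.5,0,0,0,1,-17.4,24,-0.5,0,0,0,1,-19.6,27.2,-0.5,0,0,0,1,-22,30.7,-0.5,0,0,0,1])

```text
time: 11.9
eef_pos: [0.5299, -0.2992, 0.1805]
tcp_rot: [0.929, 0.371, -0.001, -0.002]
contact_force: [0.0, 0.8, -0.2]
opening: 0.001
finger_force: 0.0
```

Emit:
arm_command(series=[0,0,0,0,0,0,1,0,0,0,0,0,0,1])

```text
time: 12.07
eef_pos: [0.5297, -0.2997, 0.1802]
tcp_rot: [0.929, 0.369, -0.001, -0.002]
contact_force: [0.3, 0.9, -0.5]
opening: -0.002
finger_force: 0.0
```

```bash
python3 - <<'E'
from h import *
from plant import vision
t=vision.read_camera("top"); pickle.dump(t,open("t7.pkl","wb"))
im=t["color"].astype(int); mx=im.max(2); mn=im.min(2)
true=np.array(pol(.85,.11,0,0)[:2])
# bore centroid
u0,v0=proj(t,[*true,.05])[0]; yy,xx=np.mgrid[0:384,0:512]
k=(mx<80)&(np.hypot(xx-u0,yy-v0)<8); bc=(xx[k].mean(),yy[k].mean()); bt=ray(t,bc,.05)[:2]-true; print("bore",bc,k.sum(),"bias",bt)
for zz in (.076,):
  P=[]
  for v in range(205,245):
    for u in range(205,240):
        b,g,r=im[v,u]
        if mn[v,u]>118 and r-g>-6:
            d=ray(t,(u,v),.08)[:2]-bt-AX; rr=np.hypot(*d); j=wr(np.arctan2(d[1],d[0])-TH0)
            if .058<rr<.088 and .3<j<1.2: P.append((j,rr))
  P=np.array(P); print(len(P),P.mean(0),np.percentile(P[:,0],[5,50,95]))
for v in range(218,232,2): print(v,"".join("%4d"%x for x in im[v,212:240,1]))
c,T=shot("w14"); im=c["color"]; hsv=cv2.cvtColor(im,cv2.COLOR_BGR2HSV)
# black button candidates
k=((im.max(2)<60)*255).astype(np.uint8); k[225:]=0
for cn in cv2.findContours(k,0,1)[0]:
    if cv2.contourArea(cn)>150 and len(cn)>5:
        e=cv2.fitEllipse(cn); x,y,w,h=cv2.boundingRect(cn); ring=im[max(0,y-8):y+h+8,max(0,x-8):x+w+8].reshape(-1,3).mean(0).round()
        print(np.round(e[0],1),np.round(e[1],1),wray(c,T,e[0],.062).round(4),ring)
s=.64
k=((mx<60)*255).astype(np.uint8); z=np.zeros_like(k); cv2.circle(z,(367,213),14,255,-1); k&=z
cn=cv2.findContours(k,0,1)[0]
for q in cn:
    if cv2.contourArea(q)>20: (a,b),r=cv2.minEnclosingCircle(q); print("top btn",a,b,r,ray(t,(a,b),.062))
print(T[:3,3])
E
```

```text
bore (np.float64(234.53846153846155), np.float64(232.3846153846154)) 52 bias [ 7.05011307e-05 -4.67893186e-04]
39 [0.82675643 0.07146104] [0.76141106 0.82585291 0.90568017]
218  116 112 109 110 112 114 115 120 118 115 138 159 145 141 146 130 101  88  90  88  83  89  88  91  92  89  88  87
220  116 123 118 120 118 120 122 123 124 123 120 127 146 152 141 116 100  92  81  83  89  80  84  83  87  88  90  85
222  125 118 117 120 123 127 124 118 124 121 124 121 129 159 153 169 142 121 119  99  87  83  85  85  87  90  84  90
224  117 124 123 123 121 123 121 124 121 123 123 123 119 117 134 160 147 115 102 104  97  81  81  86  88  87  86 107
226  124 121 121 122 121 121 120 120 119 122 121 122 126 124 124 112 113 107 111 123 138 143 155 155 148 129 115 118
228  118 124 119 120 121 119 118 124 123 122 122 118 121 118 123 123 121 129 163 181 171 125  96  92 116 152 166 150
230  120 119 117 125 122 119 122 121 119 124 124 122 119 119 125 123 133 165 158 102  40  31  29  29  19  40  63 156
[271.  185.5] [23.8 24.6] [ 0.5371 -0.316   0.062 ] [114. 116. 121.]
[166.6  88.6] [27.3 29.8] [ 0.5378 -0.1669  0.062 ] [110.  50.  92.]
[25.3 21.7] [14.1 48.5] [ 0.4912 -0.0164  0.062 ] [70. 81. 92.]
[61.7  6.6] [16.2 40.5] [ 0.5279 -0.0397  0.062 ] [64. 73. 84.]
top btn 369.0714416503906 215.07142639160156 13.448781967163086 [ 0.52691772 -0.31989114  0.062     ]
[ 0.52976317 -0.29818606  0.18051743]
```

The top view gives about 0.83 and the wrist about 0.84. Before pressing, I'll check from a pose whose camera sits in the tab's plane, where parallax cancels out.

```bash
python3 - <<'E'
from h import *
go([.4314,.026,.18],.63)
E
```

```text
t 12.17 pos [ 0.5299 -0.2973  0.181 ] yaw 0.759 F [0.8 0.3 0.1] q [-0.68  0.16  1.77  0.    1.21  0.13]
cm [ 15.1  -30.24   0.22] deg [-0.2  0.   7.4]
```

Emit:
arm_command(series=[1.5,-3.2,0,0,0,1,1,3,-6.4,0,0,0,2,1,4.5,-9.6,0,0,0,3,1,6,-12.8,0,0,0,4,1,7.5,-16,0,0,0,5,1,9,-19.2,0,0,0,6,1,10.5,-22.4,0,0,0,7.4,1,12,-25.6,0,0,0,7.4,1,13.5,-28,0,0,0,7.4,1,15.1,-30.2,0.2,0,0,7.4,1])

```text
time: 13.0
eef_pos: [0.4304, 0.0276, 0.1808]
tcp_rot: [0.95, 0.311, 0.0, -0.0]
contact_force: [0.3, 0.2, 0.7]
opening: 0.005
finger_force: 0.0
```

Emit:
arm_command(series=[0,0,0,0,0,0,1,0,0,0,0,0,0,1,0,0,0,0,0,0,1])

```text
time: 13.25
eef_pos: [0.4318, 0.0252, 0.1808]
tcp_rot: [0.951, 0.311, -0.0, 0.0]
contact_force: [0.2, -0.4, -0.1]
opening: 0.005
finger_force: 0.0
```

```bash
python3 - <<'E'
from h import *
c,T=shot("w15"); print(T[:3,3]); tab(c,T); im=c["color"].astype(int)
C=np.linalg.inv(T@c["T_tool_cam"])
def pr(P): Q=(C@np.r_[P,1])[:3]; return cv2.projectPoints(Q.reshape(1,3),np.zeros(3),np.zeros(3),c["K"],c["D"])[0][0,0]
b0=pr(pol(.85,.11,0,.05)); print("pred bore",b0,"hub",pr([*AX,.074]),"tab in/out",pr(pol(.85,.055,0,.082)),pr(pol(.85,.085,0,.082)))
yy,xx=np.mgrid[0:384,0:512]; k=(im.max(2)<75)&(np.hypot(xx-b0[0],yy-b0[1])<20); print("bore",xx[k].mean(),yy[k].mean(),k.sum())
a,b=pr(pol(.85,.06,0,.082)),pr(pol(.85,.086,0,.082))
for v in np.linspace(a[1],b[1],6).astype(int):
    u=int(a[0]+(v-a[1])/(b[1]-a[1])*(b[0]-a[0])); print(v,u-14,"".join("%4d"%x for x in im[v,u-14:u+15,1]))
E
```

```text
[0.43182568 0.02521996 0.18082751]
tab j med 0.836 lo/hi [0.764 0.913] n 269 bias mm [ 1.4 -1.8] ndk 366
pred bore [253.82276156 132.60768178] hub [253.93125773  13.5660867 ] tab in/out [253.79804626  76.49396203] [253.74788656 109.80490608]
bore 255.89578163771714 132.46401985111663 403
82 239  159 159 159 160 160 160 160 160 160 158 170 212 211 211 125 221 214 206 153 116 168 209 184  97 107 107 107 108 109
87 239  158 158 158 158 159 160 161 161 160 159 171 212 209 206 123 218 212 205 148 123 143 188 173 109 108 108 108 108 107
93 239  156 156 156 156 157 158 159 160 159 160 171 210 207 204 120 218 210 202 136 124 143 195 163  98 107 107 107 107 108
99 239  159 158 157 158 157 155 155 154 155 156 169 208 205 198 123 217 209 202 132 131 162 199 152 108 107 107 108 108 108
105 239  155 155 157 158 157 158 158 157 157 157 169 206 201 194 124 212 205 198 123 134 173 192 144 146 105 105 105 105 105
110 239  157 158 158 157 158 157 158 157 157 157 152 140 135 133 141 210 202 197 132 136 118 125 131 149 103 103 105 103 103
```

The tab's centre line is at column 255 with the bore centre at 255.9, vertically under it, so the aim is within about 1 mm. Now the button.

```bash
python3 - <<'E'
from h import *
go([.535,-.315,.16])
E
```

```text
t 13.3 pos [0.4321 0.0246 0.1809] yaw 0.63 F [-0.   0.3 -0.9] q [-0.18 -0.25  2.17 -0.    1.22  0.76]
cm [-11.71  33.5    2.1 ] deg [0. 0. 0.]
```

Emit:
arm_command(series=[-1.2,3.5,0,0,0,0,1,-2.4,7,0,0,0,0,1,-3.6,10.5,0,0,0,0,1,-4.8,14,0,0,0,0,1,-6,17.5,0,0,0,0,1,-7.2,21,0,0,0,0,1,-8.4,24.5,0,0,0,0,1,-9.6,28,0,0,0,0,1,-10.8,31,1,0,0,0,1,-11.7,33.5,2,0,0,0,1])

```text
time: 14.13
eef_pos: [0.5351, -0.3195, 0.1612]
tcp_rot: [0.951, 0.308, 0.0, 0.001]
contact_force: [0.5, 1.6, -0.1]
opening: -0.001
finger_force: 0.0
```

Emit:
arm_command(series=[0,0,2,0,0,0,1,0,0,4,0,0,0,1,0,0,6,0,0,0,1,0,0,7.5,0,0,0,1,0,0,8,0,0,0,1,0,0,8,0,0,0,1,0,0,8,0,0,0,1])

```text
time: 14.72
eef_pos: [0.535, -0.3159, 0.0813]
tcp_rot: [0.951, 0.309, 0.0, 0.0]
contact_force: [-0.4, 0.8, -0.1]
opening: 0.002
finger_force: 0.0
```

Next I'll lower to just below the button's top and watch the force.

Emit:
arm_command(series=[0,0,0.7,0,0,0,1,0,0,1.4,0,0,0,1,0,0,1.8,0,0,0,1,0,0,2.1,0,0,0,1,0,0,2.3,0,0,0,1,0,0,2.3,0,0,0,1])

```text
time: 15.22
eef_pos: [0.5348, -0.3148, 0.0574]
tcp_rot: [0.951, 0.31, -0.0, -0.0]
contact_force: [-0.4, 0.4, 0.6]
opening: -0.0
finger_force: 0.0
```

Emit:
arm_command(series=[0,0,0.2,0,0,0,1,0,0,0.3,0,0,0,1,0,0,0.3,0,0,0,1])

```text
time: 15.47
eef_pos: [0.535, -0.315, 0.0549]
tcp_rot: [0.951, 0.31, -0.0, -0.0]
contact_force: [0.9, 1.2, 0.0]
opening: -0.003
finger_force: 0.0
```

Emit:
arm_command(series=[0,0,0.2,0,0,0,1,0,0,0.3,0,0,0,1,0,0,0.3,0,0,0,1])

```text
time: 15.72
eef_pos: [0.5349, -0.3149, 0.0517]
tcp_rot: [0.951, 0.31, -0.0, -0.0]
contact_force: [0.6, 0.4, -0.0]
opening: -0.002
finger_force: 0.0
```

```bash
python3 - <<'E'
from h import *
c,T=shot("w16"); im=c["color"]
for v in (180,195,205,215,225,232,240): print(v,[tuple(int(q) for q in im[v,u]) for u in range(200,320,12)])
from plant import telemetry
print(telemetry.get_state()["contact_force"])
E
```

```text
180 [(82, 130, 196), (87, 136, 204), (105, 118, 137), (157, 159, 157), (145, 148, 145), (145, 146, 144), (143, 145, 143), (106, 108, 109), (59, 91, 139), (64, 100, 154)]
195 [(76, 118, 181), (113, 116, 117), (146, 148, 147), (142, 144, 143), (150, 150, 151), (128, 128, 130), (117, 118, 118), (142, 145, 142), (111, 114, 113), (60, 92, 141)]
205 [(105, 118, 137), (144, 147, 146), (142, 144, 144), (176, 176, 179), (207, 207, 208), (207, 208, 209), (209, 209, 210), (93, 93, 95), (96, 99, 97), (72, 74, 76)]
215 [(144, 146, 146), (141, 144, 142), (143, 145, 143), (213, 213, 215), (39, 40, 43), (46, 46, 48), (32, 33, 36), (207, 207, 208), (93, 95, 95), (139, 141, 140)]
225 [(83, 130, 194), (142, 145, 143), (142, 144, 142), (210, 210, 211), (42, 43, 46), (41, 41, 42), (40, 41, 42), (138, 139, 140), (93, 95, 93), (94, 97, 97)]
232 [(83, 129, 197), (128, 134, 138), (142, 144, 142), (207, 208, 209), (133, 135, 134), (125, 127, 126), (34, 35, 36), (136, 136, 137), (93, 95, 94), (88, 90, 90)]
240 [(86, 134, 202), (83, 130, 194), (141, 144, 141), (40, 40, 44), (131, 133, 132), (133, 134, 133), (35, 35, 37), (135, 135, 136), (93, 95, 93), (50, 76, 118)]
[ 0.23216115 -0.01493513 -0.09067219]
```

Emit:
arm_command(series=[0,0,0.1,0,0,0,1,0,0,0.2,0,0,0,1,0,0,0.2,0,0,0,1])

```text
time: 16.02
eef_pos: [0.5349, -0.315, 0.0498]
tcp_rot: [0.951, 0.31, -0.0, -0.0]
contact_force: [0.1, -1.5, 1.0]
opening: 0.003
finger_force: 0.0
```

```bash
python3 - <<'E'
from h import *
from plant import telemetry,vision
s=telemetry.get_state(); print(s["eef_pos"],s["contact_force"],s["joint_efforts"].round(2))
c,T=shot("w17"); print(c["K"][0,0],c["K"][1,2]); im=c["color"]
for n in("w14","w16","w17"):
    c,T=pickle.load(open(n+".pkl","rb")); im=c["color"]; k=(im.max(2)<62)
    for v in range(180,250,6):
        r=np.where(k[v,230:300])[0]; print(n,v,(230+r.min(),230+r.max(),len(r)) if len(r) else 0)
E
```

```text
[ 0.53493105 -0.31498396  0.04975584] [ 0.05428338 -1.52592282  0.99272709] [-1.000e-02 -3.862e+01 -2.532e+01  0.000e+00 -2.000e-02 -0.000e+00]
265.54977674338255 189.86466069734882
w14 180 (np.int64(260), np.int64(282), 23)
w14 186 (np.int64(259), np.int64(283), 25)
w14 192 (np.int64(261), np.int64(281), 21)
w14 198 (np.int64(270), np.int64(270), 1)
w14 204 0
w14 210 0
w14 216 0
w14 222 0
w14 228 0
w14 234 (np.int64(252), np.int64(257), 6)
w14 240 (np.int64(231), np.int64(276), 26)
w14 246 (np.int64(230), np.int64(279), 30)
w16 180 0
w16 186 0
w16 192 0
w16 198 0
w16 204 0
w16 210 (np.int64(254), np.int64(266), 13)
w16 216 (np.int64(243), np.int64(276), 34)
w16 222 (np.int64(240), np.int64(279), 40)
w16 228 (np.int64(238), np.int64(280), 43)
w16 234 (np.int64(238), np.int64(280), 25)
w16 240 (np.int64(233), np.int64(278), 26)
w16 246 (np.int64(231), np.int64(279), 29)
w17 180 0
w17 186 0
w17 192 0
w17 198 0
w17 204 0
w17 210 (np.int64(258), np.int64(260), 3)
w17 216 (np.int64(244), np.int64(274), 31)
w17 222 (np.int64(240), np.int64(278), 39)
w17 228 (np.int64(238), np.int64(280), 43)
w17 234 (np.int64(238), np.int64(281), 26)
w17 240 (np.int64(233), np.int64(279), 27)
w17 246 (np.int64(231), np.int64(279), 29)
```

The tips seem to end well behind the nominal TCP, which also explains the weak tab contact. I'll keep lowering slowly and watch the force.

Emit:
arm_command(series=[0,0,0.2,0,0,0,1,0,0,0.4,0,0,0,1,0,0,0.4,0,0,0,1])

```text
time: 16.32
eef_pos: [0.5347, -0.3148, 0.0454]
tcp_rot: [0.951, 0.31, -0.0, -0.0]
contact_force: [-0.0, -0.5, 0.4]
opening: -0.003
finger_force: 0.0
```

Emit:
arm_command(series=[0,0,0.2,0,0,0,1,0,0,0.4,0,0,0,1,0,0,0.4,0,0,0,1])

```text
time: 16.57
eef_pos: [0.5348, -0.3148, 0.0414]
tcp_rot: [0.951, 0.31, -0.0, -0.0]
contact_force: [-0.2, 1.1, 0.2]
opening: 0.003
finger_force: 0.0
```

Emit:
arm_command(series=[0,0,0.2,0,0,0,1,0,0,0.3,0,0,0,1,0,0,0.3,0,0,0,1])

```text
time: 16.82
eef_pos: [0.5349, -0.3149, 0.0386]
tcp_rot: [0.951, 0.31, -0.0, -0.0]
contact_force: [-0.2, 0.0, -0.5]
opening: 0.001
finger_force: 0.0
```

Emit:
arm_command(series=[0,0,0.2,0,0,0,1,0,0,0.3,0,0,0,1,0,0,0.3,0,0,0,1])

```text
time: 17.07
eef_pos: [0.5353, -0.3152, 0.0363]
tcp_rot: [0.951, 0.31, 0.0, 0.0]
contact_force: [-0.1, -0.7, 2.4]
opening: -0.001
finger_force: 1.1
```

Contact. I'll press to full travel.

Emit:
arm_command(series=[0,0,0.2,0,0,0,1,0,0,0.4,0,0,0,1,0,0,0.4,0,0,0,1])

```text
time: 17.32
eef_pos: [0.5354, -0.3153, 0.0323]
tcp_rot: [0.951, 0.31, 0.0, 0.0]
contact_force: [-1.0, 1.0, 4.4]
opening: -0.001
finger_force: 2.2
```

Emit:
arm_command(series=[0,0,0.1,0,0,0,1,0,0,0.2,0,0,0,1,0,0,0.2,0,0,0,1])

```text
time: 17.57
eef_pos: [0.5354, -0.3154, 0.0316]
tcp_rot: [0.951, 0.31, -0.0, 0.0]
contact_force: [-3.1, 1.8, 9.6]
opening: 0.0
finger_force: 4.8
```

The button has bottomed out at 9.6 N. I'll release it straight up.

Emit:
arm_command(series=[0,0,-0.5,0,0,0,1,0,0,-1.5,0,0,0,1,0,0,-4,0,0,0,1,0,0,-7,0,0,0,1,0,0,-10,0,0,0,1,0,0,-12,0,0,0,1,0,0,-12,0,0,0,1,0,0,-12,0,0,0,1])

```text
time: 18.23
eef_pos: [0.5355, -0.3155, 0.1513]
tcp_rot: [0.951, 0.31, 0.001, 0.001]
contact_force: [0.1, -0.7, 0.1]
opening: 0.002
finger_force: 0.0
```

```bash
python3 - <<'E'
from h import *
from plant import vision,telemetry
t=vision.read_camera("top"); a=pickle.load(open("t7.pkl","rb"))["color"]; b=t["color"]; o=pickle.load(open("top.pkl","rb"))["color"]
print("selector change since set", np.abs(a[150:245,160:262].astype(int)-b[150:245,160:262]).mean(), "max blurred",cv2.blur(cv2.absdiff(a,b),(3,3))[150:245,160:262].max())
for n,(u,v) in dict(valveA=(422,345),valveB=(471,208),spring=(343,260),bucket=(310,406),socket=(577,288),wrench=(482,440)).items():
    u,v=int(u*.64),int(v*.64); print(n,cv2.blur(cv2.absdiff(o,b),(3,3))[v-9:v+10,u-9:u+10].max())
print(telemetry.get_state()["contact_force"],telemetry.get_state()["eef_pos"])
E
```

```text
selector change since set 2.831200550395597 max blurred 10
valveA 12
valveB 12
spring 10
bucket 12
socket 84
wrench 108
[ 0.37373577  0.32294464 -1.51887004] [ 0.53453237 -0.31469504  0.14920993]
```

```bash
python3 -c "
from plant import ctrl
print(ctrl.sign_off())"
```

```text
the job is handed in; nothing more can be done
None
```

I handed the job in at about 18 s: the selector's tab points at the largest-bore disc to within about 1 mm, and after that the grey station's start button was pressed fully down and let up. The valves, spring and bucket show no movement; the arm blocked the final view of the socket and wrench, and I felt no contact near them.

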